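# Put the reagent bottle in the door rack and snap the cabinet shut

### The job

Pull the small bench cabinet's door open against its roller catch, stand the square bottle upright in the wire rack on the inside of the door and let go of it, then push the door fully shut until the catch snaps, with the bottle still standing in the rack. Leave the two round bottles standing where they are.

Things in the scene. Friction and masses are not known exactly. Their poses are not given: they have to be found in the camera images.
- cabinet: Small grey bench cabinet, fixed; 112 deep (x), 250 wide (y), 222 high, flat closed roof, front toward -x (the robot). Origin at the centre of its underside, z up. Its single door covers the front and is hinged at the left edge as the robot sees it; a sprung roller under the roof near the door's free edge catches the door.
- cab_door (a joint): Door angle: 0 = shut, grows as it opens toward the robot (clockwise from above), to 1.6 at most. The roller catch holds it at 0: about 11 N at the handle pulls it free; closing, it meets the catch at 0.09 rad, again needs about 11 N at the handle, and from 0.04 rad the spring draws it home. Elsewhere it moves lightly and stays where left.
- hinge (a point): Point on the upright hinge axis at worktop height. Its axes turn with the door: z up, x the door's inward normal (into the cabinet when shut), y from the free edge toward the hinge. The door panel spans x -7 to +7, y +3 to -241, and its top edge is 220 above the worktop.
- handle (a point): Middle of the steel door handle, a level round bar 12 thick, 85 clear length along the door, on the outer face near its top; axes as hinge. It lies 53 from the hinge axis along -x, 150 along -y, 206 above the worktop; 40 is free between bar and door. It can be pinched from above, one finger behind the bar.
- rack (a point): Centre of the floor of the wire rack fixed inside the door; axes as hinge; 55 along +x and 115 along -y from the hinge axis, 85 above the worktop. Inside it is 70 along x, 140 along y; rails (5 thick) run round it, the top one 42 above the floor. Open above when swung out; shut, the roof is 129 above its floor.
- bottle_mid (a point): Centre, half-way up, of the square off-white plastic bottle with a ribbed round screw cap: body 60 x 60, flat sides square to this point's x and y axes, 120 high in all, foot 60 below this point, 0.1 to 0.2 kg. Grip it across two flat sides, 50 to 80 above its foot (the shoulder slopes in above 82).
- glass_bottle: Round clear glass bottle with a glass stopper, 66 across, 132 high; origin at the centre of its foot. To be left alone.
- jar_bottle: Round white plastic bottle with a screw cap, 61 across, 125 high; origin at the centre of its foot. To be left alone.
Things that resemble listed ones, but are neither listed nor needed, are in the scene too. What is shaped like the part that bears bottle_mid but green or purple is not meant.

How it is judged:
By the outcome, as a careful person would: the job done as asked, in the order asked, and still so for the second after the job is handed in, with the robot touching nothing.
It also fails if it takes over 64 s, if anything falls off the work surface, if the arm or the gripper's body presses on something with over 40 N, if the wrist force passes 120 N, or if a joint passes its speed limit or range.

### The arm

A 6-joint arm with a two-finger parallel gripper is mounted at the origin on a cart in front of the work surface, level with it; the furniture and walls round the work are solid. World frame = base frame: x ahead of the robot, y to its left, z up, the work surface at z = 0. Lengths are in mm, angles in rad, forces in N, time in s.
With the tool pointing down it reaches from about 275 to 750 mm from the base axis. Payload 10.2 kg.
Tool frame: the origin (TCP) lies at the very end of the fingers, on their centre line; the grasp point (between the pads) lies 19 mm behind it (manip.grip_depth is the distance from the TCP to the grasp point, in mm); z points along the fingers, x is the direction in which the jaws open and shut, and the axes are right-handed (so a half turn about z gives the same grasp; the last joint's range is limited). The gripper opens to 85 mm and grips with 20 to 120 N. Pads are 22 mm wide; open, the fingers measure 114 mm over their backs; the gripper's body (76 mm by 85 mm) begins 54 mm behind the grasp point. The pads swing forward as they close: fully open they stand 13 mm farther back than shut.
Start: joints at [0.976, 0.313, 1.498, -0, 1.331, -0.223], TCP at [190.742, 489.13, 204.094] pointing down, gripper open.
Joint ranges: [-2.94, 2.94], [-0.97, 2.17], [0.19, 2.56], [-1.23, 4.37], [0.02, 3.11], [-2.88, 2.88]. Speed limits (rad/s): [2.39, 2.39, 3.01, 3.14, 3.14, 3.14].

### API

Orientations are given as a unit quaternion [w, x, y, z].
In Python, from workcell import manip, imaging, ticket, nets gives the robot as it stands.
- The arm moves only by the shell command python3 -m inch 'ROWS' [FORCE]. ROWS is JSON, a list of rows, each an object with "turn": the turn, a rotation vector about the world's x, y, z in rad, a list of three; "dp": the shift along the world's x, y, z in mm, a list of three; "grip": the closure, from -1 (fully open) to 1 (shut). In form: [{"turn": [rx, ry, rz], "dp": [dx, dy, dz], "grip": grip}, ...]. A call has 1 to 8 rows; each row shifts and turns the pose as measured when the row begins; what a row does not reach is not made up. A row lasts 1/10 s, in which the tool goes at most 50 mm and 8.59 degrees, less where a joint would pass 70% of its speed; a pose out of reach is approached as far as the arm can. A call is refused whole if a number of a shift passes 50 or a number of a turn 0.15, either way. A call with a gripper value outside its range is refused whole. The fingers move at their own pace and stop on an object; FORCE is the grip in N (left out, the last holds). Time passes only in rows, so rows that do not move let the fingers close. It gives the time, the measured TCP pose, the force and the opening at its end, in the units of the state.
- manip.read_state(): the state, without advancing time (a new reading comes with each control period).
- imaging.get_image(name): name is "scene" or "top" or "wrist"; returns (picture, depth): 400x640x3 uint8, red, green, blue; 400x640 float32, mm along the optical axis (not along the pixel's ray), 0 where there is no reading.
- imaging.camera_info(name): a dict with "camera_matrix" (3x3 intrinsics, pixels), "T" (4x4, takes a point from camera to world coordinates). Camera axes: x right, y down, z forward; pixel columns grow to the right and rows downward; lengths in mm; the calibration is good to about 2 mm. A picture is of the moment at which its call begins: read the wrist's pose just before it. camera_info takes no time and is no camera call; for the wrist camera it gives the pose at the moment of the call.
- ticket.hand_in(): hands the job in, once; it reports no verdict.
Trained networks look in the newest picture that a camera, given by its name, has taken for a name from the list of things; names that differ only in an ending like _2 or _b are one class to them, and where a whole thing is asked for, a point or a joint stands for the part that bears it (a point fixed in the world has none). Each returns a list of dicts, best first, with "score" (0 to 1); they miss things now and then, are a little off and sometimes report something else, mostly with a low value. They report only what shows in the picture. A call takes as long as a camera call. They do not tell look-alikes from the thing itself.
- nets.find_in(camera, query): "pixel" ([column, row] in pixels, amid what is visible of it).
The state is a dict: "t": time; "joint_positions": joint angles; "dq": joint speeds; "joint_efforts": joint torques, N m; "ee_pos": TCP position; "tool_rot": TCP orientation; "ft_force": force on the tool from outside, world axes, zero at the start; "ft_torque": the same for the moment, N m; "finger_gap": finger opening in mm.
Only numpy, scipy, OpenCV 4.12 (cv2) and the standard library are available. Lean on these libraries where they do the work, as an engineer would, in place of code of your own. Each camera call takes 0.05 s, during which the arm holds its last target. There are 200 camera calls.

## Working session

There is one attempt and no reset: what is moved stays moved. The work goes in short steps, Python scripts to look and compute and a shell command to move; the robot and the scene stay as the last step left them, time stands still between calls to the robot, and variables do not carry over. Pictures are saved under pics/ and viewed, about 8 in all and at most 12, crops included, and the job is handed in when it is done.

```bash
mkdir -p pics; ls; cat > h.py <<'E'
import numpy as np, cv2
from workcell import manip, imaging, ticket, nets
def snap(c, fn=None):
    im,d=imaging.get_image(c); info=imaging.camera_info(c)
    if fn: cv2.imwrite('pics/'+fn, im[:,:,::-1])
    return im,d,np.array(info['camera_matrix']),np.array(info['T'])
def cloud(d,K,T):
    v,u=np.mgrid[:d.shape[0],:d.shape[1]]
    P=np.stack([(u-K[0,2])/K[0,0]*d,(v-K[1,2])/K[1,1]*d,d],-1)
    W=P@T[:3,:3].T+T[:3,3]; W[d<=0]=np.nan
    return W
E
python3 - <<'E'
from h import *
for c in ['scene','top']:
    im,d,K,T=snap(c,c+'0.png'); np.savez(c+'0',im=im,d=d,K=K,T=T); W=cloud(d,K,T)
    print(c,T.round(2).tolist())
    for q in ['cabinet','bottle_mid','glass_bottle','jar_bottle','handle','cab_door','rack']:
        for r in nets.find_in(c,q)[:4]:
            u,v=[int(round(x)) for x in r['pixel']]
            print(q,r['score'],(u,v),W[min(v,399),min(u,639)].round(0))
a=cv2.imread('pics/scene0.png');b=cv2.imread('pics/top0.png')
s=manip.read_state();print(s)
E
```

```text
pics
scene [[0.76, -0.33, 0.56, -254.33], [-0.65, -0.37, 0.67, -1050.56], [-0.01, -0.87, -0.49, 840.29], [0.0, 0.0, 0.0, 1.0]]
cabinet 0.63 (313, 177) [614.  12. 151.]
bottle_mid 0.94 (316, 244) [ 417. -236.   68.]
bottle_mid 0.94 (392, 281) [ 462. -516.   71.]
bottle_mid 0.89 (292, 225) [ 411. -118.   85.]
bottle_mid 0.67 (342, 224) [ 546. -223.   82.]
glass_bottle 0.6 (370, 237) [ 559. -340.   84.]
jar_bottle 0.97 (357, 260) [ 449. -390.   78.]
jar_bottle 0.58 (311, 180) [611.  21. 135.]
handle 0.67 (302, 179) [605.  70. 123.]
cab_door 0.77 (302, 180) [602.  65. 122.]
rack 0.95 (302, 178) [605.  69. 128.]
top [[0.01, -1.0, 0.1, 408.97], [-1.0, -0.02, -0.02, -114.28], [0.02, -0.1, -0.99, 1329.76], [0.0, 0.0, 0.0, 1.0]]
cabinet 0.89 (234, 152) [649.  83. 221.]
bottle_mid 0.75 (432, 267) [ 350. -472.   97.]
bottle_mid 0.73 (334, 193) [ 557. -188.  115.]
bottle_mid 0.64 (337, 236) [ 435. -197.  121.]
bottle_mid 0.59 (297, 235) [436. -84. 119.]
glass_bottle 0.64 (371, 190) [ 570. -296.  100.]
jar_bottle 0.83 (394, 225) [ 468. -359.  121.]
handle 0.59 (239, 172) [605.  77. 167.]
handle 0.22 (393, 224) [ 471. -355.  126.]
cab_door 0.91 (244, 172) [606.  64. 161.]
rack 0.85 (243, 173) [604.  68. 155.]
{'t': 0.8, 'joint_positions': array([ 9.75612414e-01,  3.12900132e-01,  1.49772718e+00,  3.16228999e-05,
        1.33103347e+00, -2.23406007e-01]), 'dq': array([-0.00287176, -0.00257458, -0.00166864, -0.00169385, -0.00019285,
       -0.00045029]), 'joint_efforts': array([-7.81521721e-04, -4.12147808e+01, -2.59881878e+01, -1.98601215e-04,
        5.30385169e-04,  3.25571625e-05]), 'ee_pos': array([190.71675309, 489.12048939, 204.08386454]), 'tool_rot': array([-1.77277404e-06,  8.25614754e-01,  5.64234239e-01, -3.73269954e-05]), 'ft_force': array([-0.13148282, -0.37421503,  0.16720034]), 'ft_torque': array([-0.00237753, -0.02486879,  0.04606981]), 'finger_gap': 85.63120711686962}
```

```bash
python3 - <<'E'
import cv2,numpy as np
a=cv2.imread('pics/scene0.png');b=cv2.imread('pics/top0.png')
A=cv2.resize(a[90:340,180:480],None,fx=2,fy=2);cv2.imwrite('pics/s1.png',A)
B=cv2.resize(b[110:330,160:480],None,fx=2.4,fy=2.4,interpolation=cv2.INTER_CUBIC);cv2.imwrite('pics/t1.png',B)
E
```

```text
(no output)
```

View pics/s1.png

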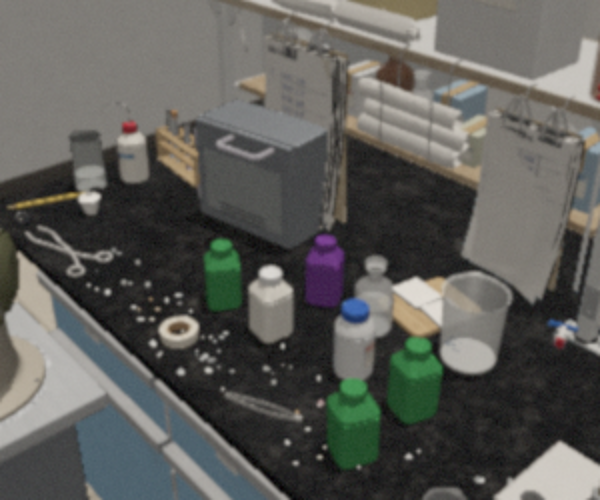

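View pics/t1.png

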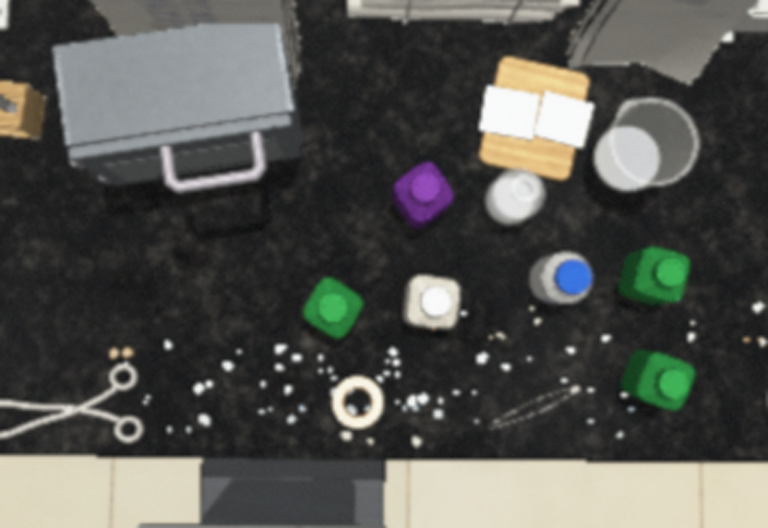

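The target is the off-white square bottle at scene (316,244) / top (337,236). These could be mistaken for it:
- green bottles at scene (292,225), (392,281) and (357,302)
- the purple bottle at scene (342,224)
- the white round jar with the blue cap at scene (357,260)
- the clear glass bottle at scene (370,237)

Next I'll fit the poses.

```bash
python3 - <<'E'
from h import *
Ws={};
for c in ['scene','top']:
    z=np.load(c+'0.npz'); Ws[c]=(cloud(z['d'],z['K'],z['T']),z['im'])
for c,(W,im) in Ws.items():
    m=(abs(W[...,2]-222)<7)&(W[...,0]>540)&(W[...,0]<800)&(abs(W[...,1]-60)<180)
    p=W[m][:,:2].astype(np.float32); print(c,'roof',len(p),cv2.minAreaRect(p), np.median(W[m][:,2]))
    # front face normal
    m=(W[...,2]>30)&(W[...,2]<150)&(W[...,0]>540)&(W[...,0]<640)&(W[...,1]>-30)&(W[...,1]<150)
    p=W[m]; 
    if len(p)>100:
        o,di=p.mean(0),np.linalg.svd(p-p.mean(0),full_matrices=False)[2]; print('face',len(p),o,di[2])
    # handle: bright points z 195-215, in front of door
    m=(abs(W[...,2]-208)<10)&(W[...,0]>520)&(W[...,0]<640)&(abs(W[...,1]-60)<110)&(im.min(-1)>140)
    p=W[m]; print('handle',len(p),p.mean(0) if len(p) else '', p[::max(1,len(p)//12)].round(0).tolist())
    # bottle
    m=(abs(W[...,0]-430)<65)&(abs(W[...,1]+200)<65)&(W[...,2]>15)&(W[...,2]<140)
    p=W[m]; print('bottle',len(p))
    for lo,hi in [(15,80),(60,90),(85,108),(110,135)]:
        q=p[(p[:,2]>lo)&(p[:,2]<hi)][:,:2].astype(np.float32)
        if len(q)>4: print(lo,hi,len(q),cv2.minAreaRect(q))
E
```

```text
scene roof 983 ((676.4313354492188, 80.32422637939453), (156.37240600585938, 274.5508728027344), 10.26791763305664) 221.01463110743134
face 927 [605.72868562  56.52800647  91.34196601] [ 0.98481424  0.17358019 -0.00329063]
handle 41 [571.59765896  35.77157003 210.43201047] [[588.0, 93.0, 211.0], [578.0, 86.0, 212.0], [567.0, 83.0, 212.0], [566.0, 83.0, 208.0], [558.0, 72.0, 210.0], [559.0, 61.0, 210.0], [561.0, 52.0, 208.0], [562.0, 28.0, 212.0], [608.0, -9.0, 210.0], [589.0, -9.0, 212.0], [563.0, 6.0, 211.0], [577.0, -6.0, 211.0], [590.0, -7.0, 207.0], [575.0, -9.0, 208.0]]
bottle 600
15 80 335 ((419.5990905761719, -224.41619873046875), (37.15730285644531, 68.49828338623047), 41.84920120239258)
60 90 188 ((422.48443603515625, -223.4860076904297), (42.140785217285156, 66.51109313964844), 44.543907165527344)
85 108 152 ((422.2885437011719, -222.59234619140625), (42.07448196411133, 66.71147918701172), 42.02116012573242)
110 135 78 ((434.8149719238281, -212.0186767578125), (34.35660171508789, 32.60796356201172), 89.60039520263672)
top roof 4541 ((652.9193725585938, 83.57121276855469), (
[... 266 characters left out ...]
7.0, -7.0, 212.0], [594.0, 101.0, 210.0], [591.0, -10.0, 213.0], [583.0, -7.0, 213.0], [575.0, 6.0, 208.0], [568.0, 90.0, 207.0], [565.0, 87.0, 212.0], [567.0, 0.0, 210.0], [564.0, 29.0, 208.0], [560.0, 47.0, 214.0], [555.0, 87.0, 207.0]]
bottle 429
15 80 31 ((428.57427978515625, -187.54843139648438), (68.09700775146484, 29.724613189697266), 30.371286392211914)
60 90 111 ((437.3878173828125, -208.0103759765625), (60.134944915771484, 59.14579391479492), 84.3026351928711)
85 108 256 ((437.5465393066406, -208.28131103515625), (59.7835578918457, 58.63555908203125), 83.68403625488281)
110 135 128 ((437.0184020996094, -209.1613311767578), (34.12874221801758, 32.498897552490234), 46.76325988769531)
```

```bash
python3 - <<'E'
import cv2
a=cv2.imread('pics/scene0.png')
cv2.imwrite('pics/s2.png',cv2.resize(a[205:285,266:386],None,fx=5,fy=5,interpolation=cv2.INTER_CUBIC))
E
R='x'
python3 -m inch '[{"turn":[0,0,0],"dp":[0,0,30],"grip":0.05},{"turn":[0,0,-0.07],"dp":[24,-29,20],"grip":0.05},{"turn":[0,0,-0.07],"dp":[24,-29,10],"grip":0.05},{"turn":[0,0,-0.07],"dp":[24,-29,0],"grip":0.05},{"turn":[0,0,-0.07],"dp":[24,-29,0],"grip":0.05},{"turn":[0,0,-0.07],"dp":[24,-29,0],"grip":0.05},{"turn":[0,0,-0.07],"dp":[24,-29,0],"grip":0.05},{"turn":[0,0,-0.07],"dp":[24,-29,0],"grip":0.05}]' 40
```

```text
t: 1.6
ee_pos: [361.0, 280.3, 266.5]
tool_rot: [-0.0, 0.94, 0.342, 0.001]
ft_force: [1.4, 1.2, 0.1]
finger_gap: 40.7
```

View pics/s2.png

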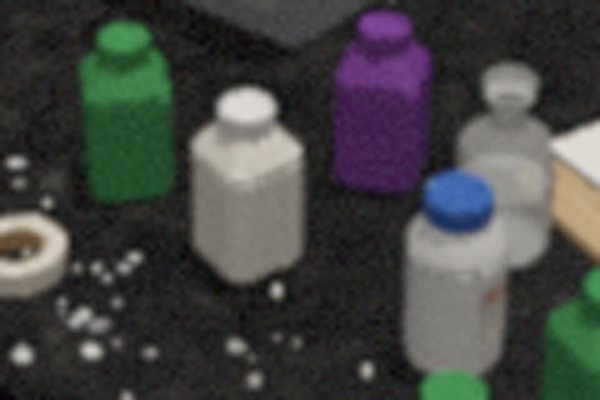

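The crop shows the off-white, square, ribbed-cap bottle at (247,190), which is scene (316,244). It is distinct from the green and purple bottles and the round white jar. Moving over the handle.

```bash

python3 -m inch '[{"turn":[0,0,-0.066],"dp":[25,-30,0],"grip":0.05},{"turn":[0,0,-0.066],"dp":[25,-30,0],"grip":0.05},{"turn":[0,0,-0.066],"dp":[25,-30,0],"grip":0.05},{"turn":[0,0,-0.066],"dp":[25,-30,0],"grip":0.05},{"turn":[0,0,-0.066],"dp":[25,-30,0],"grip":0.05},{"turn":[0,0,-0.066],"dp":[25,-30,0],"grip":0.05},{"turn":[0,0,-0.066],"dp":[20,-30,0],"grip":0.05},{"turn":[0,0,-0.064],"dp":[10,-28,0],"grip":0.05}]'
python3 - <<'E'
from h import *
im,d,K,T=snap('wrist','w1.png'); W=cloud(d,K,T); s=manip.read_state(); print(s['ee_pos'],s['tool_rot'],s['ft_force'])
z=W[...,2]; n=np.array([.985,.171]);yd=np.array([-.171,.985])
m=(abs(z-208)<9)&np.isfinite(z); 
u=W[...,:2]@n; v=W[...,:2]@yd
b=m&(abs(u-560)<20)&(v>-100)&(v<-20)
p=W[b][:,:2]; print('bar',b.sum(), np.median(u[b]),v[b].min(),v[b].max(), np.percentile(u[b],[2,98]),z[b].max(), cv2.minAreaRect(p.astype(np.float32)) if len(p) else '')
l=m&(u>568)&(u<598)&(v>-130)&(v<10); print('legs',np.histogram(v[l],bins=np.arange(-130,11,10)))
print(nets.find_in('wrist','handle')[:2])
E
```

```text
t: 2.4
ee_pos: [548.1, 30.3, 267.0]
tool_rot: [-0.0, 0.997, 0.074, 0.002]
ft_force: [0.4, -0.0, 1.3]
finger_gap: 40.9
[548.84922066  26.58083022 266.52836315] [7.14173886e-04 9.97488997e-01 7.07980673e-02 1.68055394e-03] [-0.69316476 -2.84770287 -0.0904886 ]
bar 1842 560.7846938191776 -99.99469822990307 -20.062958512040378 [555.43595129 566.44809752] 212.61549948269516 ((563.2317504882812, 36.94823455810547), (12.57299518585205, 80.11235046386719), 8.258382797241211)
legs (array([  0,  91, 222,   0,   0,   0,   0,   0,   0,   0,   1, 536, 330,
         0]), array([-130, -120, -110, -100,  -90,  -80,  -70,  -60,  -50,  -40,  -30,
        -20,  -10,    0,   10]))
[{'pixel': [399.6, 141.4], 'score': 0.67}]
```

View pics/w1.png

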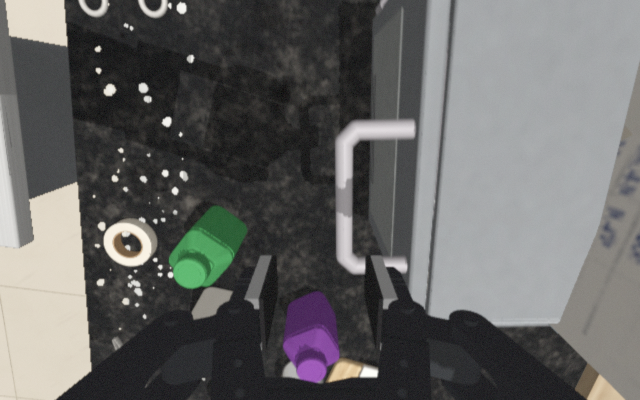

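```bash

python3 -m inch '[{"turn":[0,0,0.03],"dp":[13.5,12,0],"grip":0.05},{"turn":[0,0,0],"dp":[0,0,-20],"grip":0.05},{"turn":[0,0,0],"dp":[0,0,-20],"grip":0.05},{"turn":[0,0,0],"dp":[0,0,-15],"grip":0.05},{"turn":[0,0,0],"dp":[0,0,-12],"grip":0.05},{"turn":[0,0,0],"dp":[0,0,-10],"grip":0.05}]' 60
python3 -m inch '[{"turn":[0,0,0],"dp":[0,0,0],"grip":0.05},{"turn":[0,0,0],"dp":[0,0,0],"grip":1},{"turn":[0,0,0],"dp":[0,0,0],"grip":1},{"turn":[0,0,0],"dp":[0,0,0],"grip":1},{"turn":[0,0,0],"dp":[0,0,0],"grip":1}]' 60
```

```text
t: 3.1
ee_pos: [561.6, 43.5, 188.7]
tool_rot: [0.0, 0.996, 0.09, 0.003]
ft_force: [-0.0, 0.1, 0.3]
finger_gap: 40.8
t: 3.6
ee_pos: [561.8, 44.0, 189.6]
tool_rot: [0.0, 0.996, 0.091, 0.004]
ft_force: [-0.7, 0.2, 0.4]
finger_gap: -0.2
```

```bash
python3 - <<'E'
from h import *
im,d,K,T=snap('wrist'); W=cloud(d,K,T); s=manip.read_state(); print(s['ee_pos'],s['ft_force'],s['finger_gap'],T.round(3).tolist(),K.tolist())
im2,*_=snap('scene'); 
c=cv2.resize(im2[110:230,240:400],None,fx=4,fy=4,interpolation=cv2.INTER_CUBIC)
cv2.imwrite('pics/c3.png',np.vstack([c[:300],im[:, :][100:400]])[:,:,::-1])
E
```

```text
[561.86343294  43.95878126 189.6606072 ] [-0.30394272  0.21020465  0.26805907] -0.1592999057824611 [[0.983, 0.169, 0.064, 545.803], [0.181, -0.935, -0.306, 121.822], [0.008, 0.312, -0.95, 358.433], [0.0, 0.0, 0.0, 1.0]] [[342.0588564819231, 0.0, 320.58407092992354], [0.0, 342.0588564819231, 203.92818559864247], [0.0, 0.0, 1.0]]
```

View pics/c3.png

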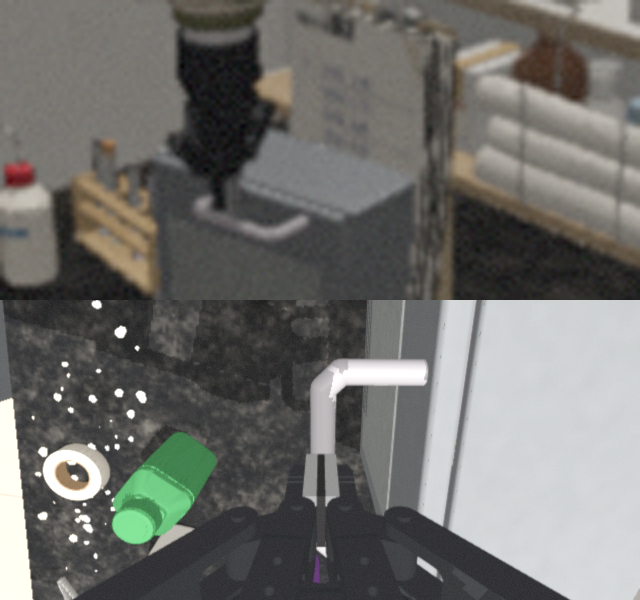

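```bash
python3 - <<'E'
from h import *
im,d,K,T=snap('wrist'); W=cloud(d,K,T)
for v in range(60,300,15):
    print(v,[W[v,u].round(0).astype(int).tolist() if d[v,u]>0 else None for u in (310,321,332)], im[v,321])
z=W[...,2]
im2,d2,K2,T2=snap('scene'); W2=cloud(d2,K2,T2)
m=(abs(W2[...,2]-208)<40)&(W2[...,0]>540)&(W2[...,0]<590)&(abs(W2[...,1]-45)<20)&(im2.max(-1)<90)
p=W2[m]; print(len(p)); print(p[np.argsort(p[:,2])][:40:4].round(0))
E
```

```text
60 [[533, 149, -1], [543, 151, -2], [554, 153, -2]] [93 93 89]
75 [[535, 136, -3], [546, 138, -3], [557, 140, -1]] [73 72 71]
90 [[538, 122, -1], [548, 124, -1], [559, 126, -1]] [72 73 72]
105 [[540, 108, -1], [551, 110, -1], [562, 112, -1]] [82 82 78]
120 [[543, 93, -1], [554, 95, -1], [565, 97, -2]] [110 108 103]
135 [[545, 78, -1], [556, 80, -1], [568, 82, -2]] [68 68 69]
150 [[548, 63, -1], [559, 65, -1], [571, 67, -2]] [53 56 52]
165 [[551, 47, -2], [562, 49, -1], [557, 92, 208]] [87 86 85]
180 [[553, 31, -1], [554, 85, 209], [559, 86, 211]] [182 178 181]
195 [[550, 76, 204], [555, 79, 212], [560, 79, 210]] [190 185 188]
210 [[552, 69, 205], [556, 72, 211], [561, 72, 210]] [190 186 188]
225 [[553, 61, 204], [558, 64, 211], [563, 64, 208]] [190 186 188]
240 [[554, 54, 206], [559, 57, 211], [564, 56, 208]] [188 184 186]
255 [[554, 54, 222], [559, 54, 221], [564, 55, 221]] [53 54 53]
270 [[555, 54, 236], [559, 54, 235], [564, 55, 235]] [44 44 45]
285 [[555, 54, 247], [559, 54, 246], [563, 55, 246]] [38 41 41]
54
[[559.  37. 202.]
 [562.  34. 218.]
 [566.  33. 221.]
 [557.  33. 224.]
 [556.  37. 227.]
 [550.  47. 229.]
 [548.  33. 231.]
 [550.  47. 233.]
 [550.  42. 235.]
 [563.  33. 238.]]
```

```bash
python3 - <<'E'
from h import *
for c in ['scene','top']:
    im2,d2,K2,T2=snap(c); W2=cloud(d2,K2,T2)
    def proj(P):
        q=np.linalg.inv(T2)@np.r_[P,1]; q=K2@q[:3]; return (q[:2]/q[2]).round(1)
    for P in [(561.9,44,189.7),(561.9,44,206),(561.9,44,222),(561.9,44,250)]:
        u,v=proj(P); u0=int(round(u)); v=int(round(v)); print(c,P,(u,v))
        print([(W2[v,k].round(0).astype(int).tolist(),im2[v,k].max()) for k in range(u0-6,u0+7,3)])
E
```

```text
scene (561.9, 44, 189.7) (np.float64(296.6), 169)
[([596, 127, 149], np.uint8(78)), ([596, 106, 157], np.uint8(72)), ([600, 92, 161], np.uint8(74)), ([601, 74, 167], np.uint8(73)), ([565, 9, 201], np.uint8(82))]
scene (561.9, 44, 206) (np.float64(296.4), 165)
[([595, 130, 166], np.uint8(74)), ([552, 52, 207], np.uint8(86)), ([557, 39, 210], np.uint8(103)), ([562, 28, 212], np.uint8(101)), ([608, 70, 183], np.uint8(106))]
scene (561.9, 44, 222) (np.float64(296.2), 161)
[([563, 85, 209], np.uint8(142)), ([549, 46, 226], np.uint8(52)), ([551, 31, 230], np.uint8(52)), ([566, 32, 225], np.uint8(69)), ([603, 62, 204], np.uint8(69))]
scene (561.9, 44, 250) (np.float64(295.9), 154)
[([591, 122, 217], np.uint8(49)), ([536, 26, 264], np.uint8(31)), ([549, 27, 260], np.uint8(38)), ([564, 28, 255], np.uint8(72)), ([623, 86, 219], np.uint8(126))]
top (561.9, 44, 189.7) (np.float64(249.4), 187)
[([520, 14, 494], np.uint8(148)), ([516, 4, 527], np.uint8(220)), ([516, -2, 528], np.uint8(221)), ([516, -8, 527], np.uint8(211)), ([520, -10, 500], np.uint8(80))]
top (561.9, 44, 206) (np.float64(248.6), 186)
[([522, 14, 497], np.uint8(151)), ([518, 4, 527], np.uint8(220)), ([518, -2, 526], np.uint8(220)), ([518, -8, 528], np.uint8(214)), ([522, -10, 499], np.uint8(84))]
top (561.9, 44, 222) (np.float64(247.7), 185)
[([523, 15, 500], np.uint8(158)), ([520, 6, 525], np.uint8(206)), ([520, 0, 528], np.uint8(221)), ([520, -6, 526], np.uint8(221)), ([522, -10, 515], np.uint8(135))]
top (561.9, 44, 250) (np.float64(246.2), 183)
[([527, 19, 503], np.uint8(169)), ([527, 13, 502], np.uint8(172)), ([524, 4, 526], np.uint8(215)), ([524, -1, 524], np.uint8(221)), ([524, -7, 524], np.uint8(220))]
```

```bash
python3 -m inch '[{"turn":[0,0,0],"dp":[0,0,0],"grip":0.3},{"turn":[0,0,0],"dp":[0,0,0],"grip":0.3},{"turn":[0,0,0],"dp":[0,0,0],"grip":0.3}]'
python3 - <<'E'
from h import *
im,d,K,T=snap('wrist'); im2,*_=snap('scene')
c=cv2.resize(im2[130:190,270:350],(640,480),interpolation=cv2.INTER_CUBIC)
w=cv2.resize(im[150:400,220:420],(480,600))
cv2.imwrite('pics/c4.png',np.hstack([w,cv2.resize(c[:, :],(320,240)).repeat(1,0) if 0 else np.vstack([c[:,160:480],np.zeros((120,320,3),np.uint8)])])[:,:,::-1])
E
```

```text
t: 4.2
ee_pos: [561.6, 44.0, 189.1]
tool_rot: [0.0, 0.996, 0.091, 0.004]
ft_force: [-0.2, 0.8, -0.3]
finger_gap: 30.1
```

View pics/c4.png

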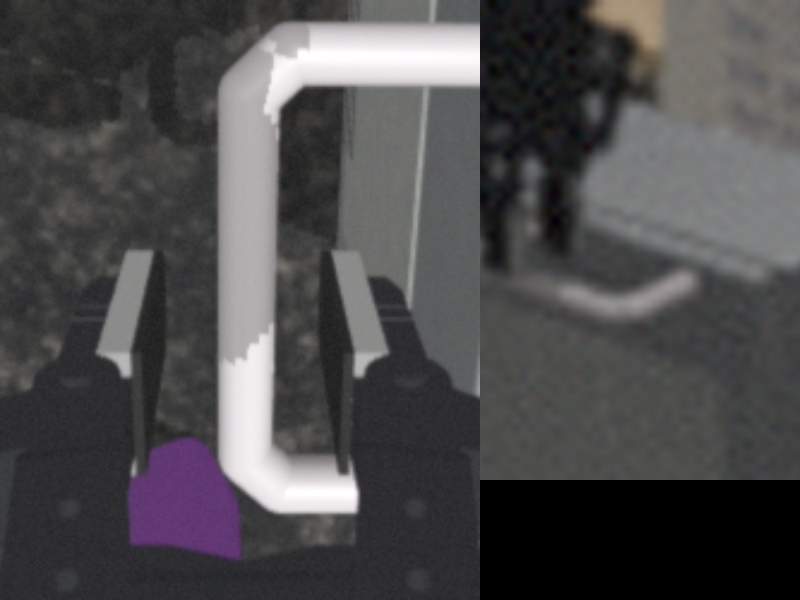

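```bash
python3 - <<'E'
from h import *
im,d,K,T=snap('wrist'); W=cloud(d,K,T); s=manip.read_state(); print(s['ee_pos'])
for u in (273,276,279,362,365,370):
    print(u,[(v,W[v,u].round(0).astype(int).tolist()) for v in range(246,310,6)])
E
```

```text
[561.62742449  43.98968733 189.1205331 ]
273 [(246, [525, -54, -1]), (252, [526, -61, -1]), (258, [539, 51, 224]), (264, [539, 51, 230]), (270, [540, 51, 235]), (276, [541, 52, 240]), (282, [541, 51, 244]), (288, [542, 51, 247]), (294, [542, 52, 252]), (300, [543, 50, 253]), (306, [543, 47, 253])]
276 [(246, [528, -53, -2]), (252, [529, -61, -1]), (258, [540, 51, 223]), (264, [541, 51, 229]), (270, [541, 52, 235]), (276, [542, 51, 239]), (282, [542, 51, 244]), (288, [543, 52, 248]), (294, [543, 52, 252]), (300, [544, 50, 253]), (306, [544, 47, 252])]
279 [(246, [532, -52, 0]), (252, [533, -60, -1]), (258, [541, 51, 224]), (264, [542, 51, 228]), (270, [542, 51, 234]), (276, [543, 52, 240]), (282, [543, 51, 244]), (288, [544, 52, 248]), (294, [544, 51, 251]), (300, [545, 49, 251]), (306, [545, 47, 253])]
362 [(246, [621, -26, 21]), (252, [622, -32, 23]), (258, [577, 57, 223]), (264, [576, 57, 229]), (270, [576, 57, 235]), (276, [575, 57, 239]), (282, [575, 56, 242]), (288, [574, 57, 248]), (294, [574, 56, 251]), (300, [574, 55, 252]), (306, [574, 53, 253])]
365 [(246, [617, -12, 51]), (252, [618, -17, 53]), (258, [578, 57, 223]), (264, [577, 58, 230]), (270, [577, 58, 235]), (276, [576, 58, 240]), (282, [575, 58, 244]), (288, [575, 58, 248]), (294, [574, 58, 253]), (300, [575, 56, 254]), (306, [575, 53, 254])]
370 [(246, [615, 1, 80]), (252, [616, -4, 82]), (258, [580, 59, 225]), (264, [580, 58, 229]), (270, [579, 58, 235]), (276, [578, 58, 240]), (282, [577, 58, 244]), (288, [577, 57, 247]), (294, [576, 57, 251]), (300, [577, 56, 253]), (306, [577, 54, 253])]
```

The depth image puts the real fingertips at z≈220, about 27–30 mm above the reported TCP of 189. So the fingers closed above the bar and never touched it. I'll trust the cameras for height and go lower.

```bash

python3 -m inch '[{"turn":[0,0,0],"dp":[1,-4,-8],"grip":0.3},{"turn":[0,0,0],"dp":[0,-3,-8],"grip":0.3},{"turn":[0,0,0],"dp":[0,0,-7],"grip":0.3},{"turn":[0,0,0],"dp":[0,0,-5],"grip":0.3},{"turn":[0,0,0],"dp":[0,0,0],"grip":0.3}]' 60
python3 -m inch '[{"turn":[0,0,0],"dp":[0,0,0],"grip":1},{"turn":[0,0,0],"dp":[0,0,0],"grip":1},{"turn":[0,0,0],"dp":[0,0,0],"grip":1},{"turn":[0,0,0],"dp":[0,0,0],"grip":1}]' 60
```

```text
t: 4.85
ee_pos: [562.2, 36.2, 157.7]
tool_rot: [-0.0, 0.996, 0.091, 0.003]
ft_force: [1.0, 0.3, 0.9]
finger_gap: 30.1
t: 5.25
ee_pos: [564.3, 36.4, 157.9]
tool_rot: [0.0, 0.996, 0.091, 0.006]
ft_force: [-1.3, -0.8, -1.1]
finger_gap: 9.9
```

```bash
cat >> h.py <<'E'
HX=np.array([588.8,194.5])
def arc(p0,steps):
    r=np.array(p0[:2])-HX
    for st in steps:
        c,s=np.cos(-st),np.sin(-st); r2=np.array([c*r[0]-s*r[1],s*r[0]+c*r[1]]); print(st,(r2-r).round(1).tolist(),(r2+HX).round(0)); r=r2
E
python3 -c "
from h import *
arc([564.3,36.4],[.03,.04]+[.06]*6)"
```

```text
0.03 [-4.7, 0.8] [560.  37.]
0.04 [-6.3, 1.3] [553.  39.]
0.06 [-9.3, 2.4] [544.  41.]
0.06 [-9.1, 3.0] [535.  44.]
0.06 [-8.9, 3.5] [526.  47.]
0.06 [-8.7, 4.0] [517.  51.]
0.06 [-8.5, 4.5] [509.  56.]
0.06 [-8.2, 5.0] [501.  61.]
```

```bash

python3 -m inch '[{"turn":[0,0,-0.03],"dp":[-4.7,0.8,0],"grip":1},{"turn":[0,0,-0.04],"dp":[-6.3,1.3,0],"grip":1},{"turn":[0,0,-0.06],"dp":[-9.3,2.4,0],"grip":1},{"turn":[0,0,-0.06],"dp":[-9.1,3,0],"grip":1}]' 60
python3 - <<'E'
from h import *
s=manip.read_state();q=s['tool_rot'];print(s['ee_pos'].round(1),s['ft_force'].round(1),2*np.arctan2(q[2],q[1]),s['finger_gap'])
arc(s['ee_pos'],[.08]*8)
E
```

```text
t: 5.65
ee_pos: [535.0, 43.8, 157.9]
tool_rot: [0.001, 1.0, -0.007, 0.006]
ft_force: [-0.1, 1.1, -2.2]
finger_gap: 9.8
[535.   43.8 157.9] [-0.1  1.1 -2.2] -0.014018756732546387 9.84747560526976
0.08 [-11.9, 4.8] [523.  49.]
0.08 [-11.4, 5.7] [512.  54.]
0.08 [-11.0, 6.6] [501.  61.]
0.08 [-10.4, 7.5] [490.  68.]
0.08 [-9.8, 8.3] [481.  77.]
0.08 [-9.1, 9.0] [472.  86.]
0.08 [-8.3, 9.7] [463.  95.]
0.08 [-7.5, 10.4] [456. 106.]
```

```bash

python3 -m inch '[{"turn":[0,0,-0.08],"dp":[-11.9,4.8,0],"grip":1},{"turn":[0,0,-0.08],"dp":[-11.4,5.7,0],"grip":1},{"turn":[0,0,-0.08],"dp":[-11,6.6,0],"grip":1},{"turn":[0,0,-0.08],"dp":[-10.4,7.5,0],"grip":1},{"turn":[0,0,-0.08],"dp":[-9.8,8.3,0],"grip":1},{"turn":[0,0,-0.08],"dp":[-9.1,9,0],"grip":1},{"turn":[0,0,-0.08],"dp":[-8.3,9.7,0],"grip":1},{"turn":[0,0,-0.08],"dp":[-7.5,10.4,0],"grip":1}]' 60
python3 - <<'E'
from h import *
s=manip.read_state();q=s['tool_rot'];print(s['ee_pos'].round(1),s['ft_force'].round(1),2*np.arctan2(q[2],q[1]),s['finger_gap'],s['joint_positions'].round(2))
arc(s['ee_pos'],[.085]*8)
im,d,K,T=snap('scene','s5.png');cv2.imwrite('pics/s5.png',cv2.resize(im[100:250,220:400],None,fx=4,fy=4)[:,:,::-1])
E
```

```text
t: 6.45
ee_pos: [452.5, 110.5, 157.9]
tool_rot: [-0.0, 0.943, -0.334, 0.007]
ft_force: [6.5, 3.9, -7.0]
finger_gap: 10.3
[452.5 110.5 157.9] [ 6.5  3.9 -7. ] -0.6805046330013879 10.345507408148066 [-0.01  0.22  1.75 -0.    1.16  0.67]
0.085 [-6.6, 11.9] [446. 122.]
0.085 [-5.6, 12.4] [440. 135.]
0.085 [-4.5, 12.8] [436. 148.]
0.085 [-3.4, 13.2] [432. 161.]
0.085 [-2.3, 13.4] [430. 174.]
0.085 [-1.2, 13.6] [429. 188.]
0.085 [0.0, 13.6] [429. 201.]
0.085 [1.2, 13.6] [430. 215.]
```

View pics/s5.png

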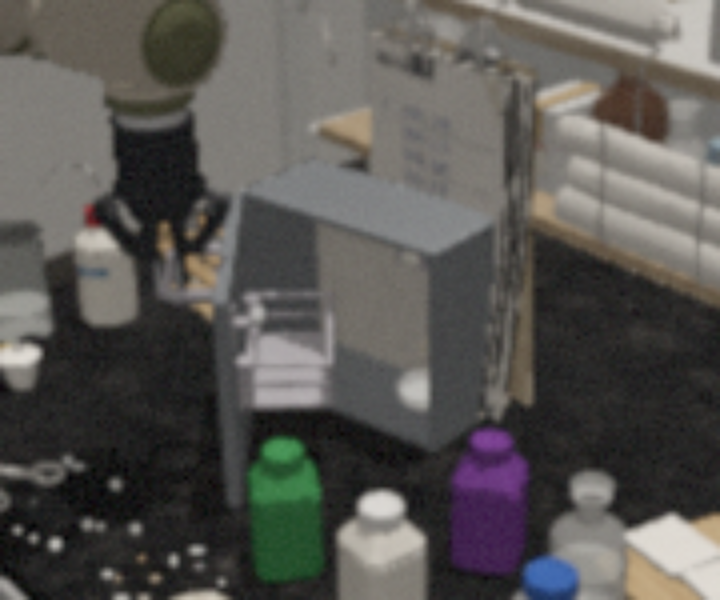

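```bash

python3 -m inch '[{"turn":[0,0,-0.085],"dp":[-6.6,11.9,0],"grip":1},{"turn":[0,0,-0.085],"dp":[-5.6,12.4,0],"grip":1},{"turn":[0,0,-0.085],"dp":[-4.5,12.8,0],"grip":1},{"turn":[0,0,-0.085],"dp":[-3.4,13.2,0],"grip":1},{"turn":[0,0,-0.085],"dp":[-2.3,13.4,0],"grip":1},{"turn":[0,0,-0.085],"dp":[-1.2,13.6,0],"grip":1},{"turn":[0,0,-0.06],"dp":[0,10,0],"grip":1},{"turn":[0,0,0],"dp":[0,0,0],"grip":1}]' 60
python3 -m inch '[{"turn":[0,0,0],"dp":[0,0,0],"grip":0.3},{"turn":[0,0,0],"dp":[0,0,0],"grip":0.3},{"turn":[0,0,0],"dp":[0,0,0],"grip":0.3},{"turn":[0,0,0],"dp":[0,0,20],"grip":0.3},{"turn":[0,0,0],"dp":[0,0,30],"grip":0.3},{"turn":[0,0,0],"dp":[0,0,40],"grip":0.3},{"turn":[0,0,0],"dp":[0,0,30],"grip":0},{"turn":[0,0,0],"dp":[0,0,0],"grip":-1}]' 60
python3 - <<'E'
from h import *
s=manip.read_state();q=s['tool_rot'];print(s['ee_pos'].round(1),s['ft_force'].round(1),2*np.arctan2(q[2],q[1]),s['finger_gap'],s['joint_positions'].round(2))
im,d,K,T=snap('wrist','w6.png');np.savez('w6',im=im,d=d,K=K,T=T); W=cloud(d,K,T)
im,d,K,T=snap('top');np.savez('t6',im=im,d=d,K=K,T=T); 
for W in (W,cloud(d,K,T)):
    # door top edge z~220
    m=(abs(W[...,2]-220)<4)&(W[...,0]>330)&(W[...,0]<570)&(W[...,1]>120)&(W[...,1]<210)
    p=W[m][:,:2].astype(np.float32); print(len(p), cv2.minAreaRect(p) if len(p)>9 else '')
E
```

```text
t: 7.3
ee_pos: [428.5, 203.5, 157.9]
tool_rot: [-0.001, 0.803, -0.596, 0.009]
ft_force: [3.2, 0.4, -3.4]
finger_gap: 10.2
t: 8.1
ee_pos: [426.6, 201.0, 283.3]
tool_rot: [0.0, 0.804, -0.595, 0.008]
ft_force: [0.2, 0.3, -0.2]
finger_gap: 56.0
[426.6 201.  283.3] [ 0.2  0.3 -0.2] -1.2734168640537789 56.04158784333287 [ 0.2   0.14  1.51 -0.01  1.48  1.47]
4373 ((463.70562744140625, 159.2950897216797), (218.06602478027344, 13.552586555480957), 16.43147850036621)
461 ((458.40948486328125, 183.33937072753906), (219.1920928955078, 63.34770965576172), 16.459726333618164)
```

```bash

python3 -m inch '[{"turn":[0,0,0.097],"dp":[1,-34,0],"grip":-1},{"turn":[0,0,0.097],"dp":[1,-34,0],"grip":-1},{"turn":[0,0,0.097],"dp":[1,-34,0],"grip":-1},{"turn":[0,0,0.097],"dp":[1,-34,0],"grip":-1},{"turn":[0,0,0.097],"dp":[1,-34,0],"grip":-1},{"turn":[0,0,0.097],"dp":[1,-34,0],"grip":-1},{"turn":[0,0,0.097],"dp":[1,-34,0],"grip":-1},{"turn":[0,0,0.097],"dp":[1,-34,0],"grip":-1}]' 
python3 -m inch '[{"turn":[0,0,0.097],"dp":[1,-34,0],"grip":-1},{"turn":[0,0,0.097],"dp":[1,-34,0],"grip":-1},{"turn":[0,0,0.097],"dp":[0,-30,0],"grip":-1},{"turn":[0,0,0.097],"dp":[0,-20,0],"grip":-1},{"turn":[0,0,0],"dp":[0,0,0],"grip":-1}]' 
python3 - <<'E'
from h import *
s=manip.read_state();q=s['tool_rot'];print(s['ee_pos'].round(1),s['ft_force'].round(1),2*np.arctan2(q[2],q[1]),s['finger_gap'],s['joint_positions'].round(2))
im,d,K,T=snap('wrist','w7.png');W=cloud(d,K,T)
m=(abs(W[...,0]-437)<60)&(abs(W[...,1]+208)<60)&(W[...,2]>5)&(W[...,2]<135); p=W[m]
for lo,hi in [(15,60),(60,90),(75,84),(85,105),(112,135),(5,135)]:
    r=p[(p[:,2]>lo)&(p[:,2]<hi)]
    if len(r)>9: print(lo,hi,len(r),cv2.minAreaRect(r[:,:2].astype(np.float32)))
print(p[:,2].max(), [(r['pixel'],r['score']) for r in nets.find_in('wrist','bottle_mid')[:4]])
# rack
im,d,K,T=snap('top');np.savez('t7',im=im,d=d,K=K,T=T);W=cloud(d,K,T)
n=np.array([.283,-.959]);yd=np.array([.959,.283]);h=np.array([588.8,194.5])
X=(W[...,:2]-h)@n; Y=(W[...,:2]-h)@yd; Z=W[...,2]
print('door plane X (top edge)',np.percentile(X[(abs(Z-220)<4)&(abs(X)<15)&(Y>-225)&(Y<-30)],[2,50,98]))
for lo,hi in [(78,92),(118,135)]:
    m=(Z>lo)&(Z<hi)&(X>9)&(X<110)&(Y>-210)&(Y<-20); r=np.c_[X[m],Y[m]].astype(np.float32)
    print('rack',lo,hi,len(r),np.percentile(r,[1,50,99],axis=0).round(1).tolist(),cv2.minAreaRect(r))
E
```

```text
t: 9.0
ee_pos: [427.4, -78.3, 268.7]
tool_rot: [0.003, 0.974, -0.228, -0.002]
ft_force: [0.4, -0.5, -0.6]
finger_gap: 85.4
t: 9.5
ee_pos: [425.4, -203.6, 260.9]
tool_rot: [0.0, 1.0, -0.029, -0.007]
ft_force: [0.1, 0.2, -0.6]
finger_gap: 85.5
[ 425.4 -203.6  260.9] [ 0.1  0.2 -0.6] -0.05868787276965242 85.49723347879689 [-0.69  0.16  1.54 -0.01  1.45 -0.63]
15 60 290 ((437.1138610839844, -181.1859893798828), (9.17767333984375, 56.28112030029297), 89.55890655517578)
60 90 917 ((436.2030944824219, -208.47418212890625), (60.09923553466797, 58.58061981201172), 85.91388702392578)
75 84 106 ((436.03094482421875, -208.10546875), (59.03131103515625, 58.184715270996094), 85.91388702392578)
85 105 1789 ((436.233642578125, -208.80239868164062), (58.74332809448242, 58.44568634033203), 85.82921600341797)
112 135 1093 ((435.7133483886719, -209.43057250976562), (34.996063232421875, 35.26091766357422), 87.58406829833984)
5 135 3549 ((436.2460632324219, -207.87252807617188), (61.30558776855469, 58.58061981201172), 85.91388702392578)
120.61485035554603 [([316.1, 48.9], 0.84), ([459.6, 152.3], 0.82), ([334.8, 171.4], 0.68), ([279.9, 356.9], 0.56)]
door plane X (top edge) [-9.15856747 -1.79209157  4.66431279]
rack 78 92 1157 [[14.2, -178.6], [48.7, -110.2], [90.4, -40.0]] ((52.16337585449219, -113.03004455566406), (148.36866760253906, 78.67852783203125), 89.97620391845703)
rack 118 135 307 [[10.0, -187.2], [42.7, -112.6], [92.2, -37.7]] ((50.927188873291016, -112.30459594726562), (83.06944274902344, 150.25001525878906), 0.27711471915245056)
```

View pics/w7.png

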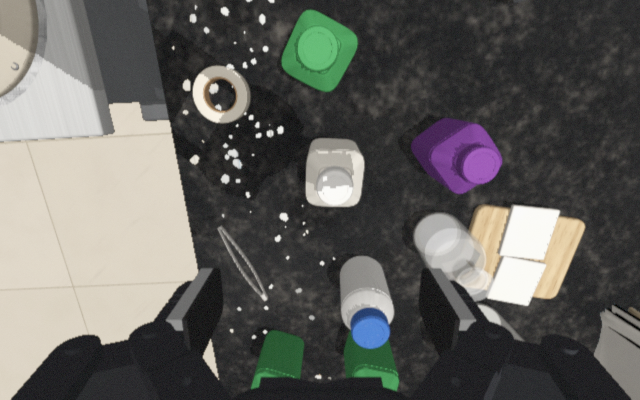

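```bash

python3 -m inch '[{"turn":[0,0,-0.013],"dp":[10.8,-4.8,-10],"grip":-1},{"turn":[0,0,0],"dp":[0,0,-40],"grip":-1},{"turn":[0,0,0],"dp":[0,0,-40],"grip":-1},{"turn":[0,0,0],"dp":[0,0,-20],"grip":-1},{"turn":[0,0,0],"dp":[0,0,0],"grip":-1}]' 
python3 - <<'E'
from h import *
s=manip.read_state();q=s['tool_rot'];print(s['ee_pos'].round(1),s['ft_force'].round(1),2*np.arctan2(q[2],q[1]),q.round(4))
R0=cv2.Rodrigues(np.zeros(3))[0]
from scipy.spatial.transform import Rotation as Ro
Rt=Ro.from_quat(q[[1,2,3,0]]).as_matrix(); print(Rt[:,2].round(4))
im,d,K,T=snap('wrist');W=cloud(d,K,T)
L=(W-s['ee_pos'])@Rt  # tool frame
for sg in (-1,1):
    m=(L[...,0]*sg>38)&(L[...,0]*sg<62)&(abs(L[...,1])<16)&(L[...,2]>-80)&(L[...,2]<10); p=L[m]
    print(sg,len(p),np.percentile(p,[1,50,99],axis=0).round(1).tolist())
m=(abs(W[...,0]-437)<60)&(abs(W[...,1]+208)<60)&(W[...,2]>5)&(W[...,2]<135); m&=(abs(L[...,0])<36); p=W[m]
for lo,hi in [(60,90),(85,105),(112,135)]:
    r=p[(p[:,2]>lo)&(p[:,2]<hi)]
    if len(r)>9: print(lo,hi,len(r),cv2.minAreaRect(r[:,:2].astype(np.float32)))
E
```

```text
t: 10.15
ee_pos: [437.5, -200.0, 149.2]
tool_rot: [0.001, 0.999, -0.037, -0.005]
ft_force: [-0.9, 0.8, 0.7]
finger_gap: 85.4
[ 437.5 -200.   149.2] [-0.9  0.8  0.7] -0.0738044412753847 [ 8.000e-04  9.993e-01 -3.690e-02 -5.300e-03]
[-0.0107 -0.0012 -0.9999]
-1 3449 [[-55.7, -11.0, -79.3], [-42.8, -6.3, -64.4], [-42.1, 11.1, -42.1]]
1 3444 [[42.5, -10.9, -79.2], [43.2, -6.3, -64.5], [56.1, 11.1, -42.3]]
60 90 1555 ((436.68890380859375, -209.80921936035156), (59.64811706542969, 58.68048858642578), 84.01988220214844)
85 105 3429 ((436.6976623535156, -209.9825439453125), (59.30516052246094, 58.62690353393555), 84.01988220214844)
112 135 2333 ((436.2828674316406, -210.35546875), (35.527191162109375, 34.87118911743164), 14.07440185546875)
```

```bash

python3 -m inch '[{"turn":[0.001,-0.011,-0.015],"dp":[-0.7,-9.6,0],"grip":-1},{"turn":[0,0,0],"dp":[0,0,-30],"grip":-1},{"turn":[0,0,0],"dp":[0,0,-30],"grip":-1},{"turn":[0,0,0],"dp":[0,0,-25],"grip":-1},{"turn":[0,0,0],"dp":[0,0,-15],"grip":-1},{"turn":[0,0,0],"dp":[0,0,-10],"grip":-1},{"turn":[0,0,0],"dp":[0,0,0],"grip":-1}]' 
python3 - <<'E'
from h import *
s=manip.read_state();q=s['tool_rot'];print(s['ee_pos'].round(1),s['ft_force'].round(1),2*np.arctan2(q[2],q[1]),q.round(4))
E
```

```text
t: 10.9
ee_pos: [442.6, -216.0, 47.4]
tool_rot: [0.007, 0.999, -0.047, 0.011]
ft_force: [0.0, -0.1, 0.9]
finger_gap: 85.2
[ 442.6 -216.    47.4] [ 0.  -0.1  0.9] -0.09467857279020929 [ 0.0069  0.9988 -0.0473  0.0109]
```

```bash

python3 -m inch '[{"turn":[0.015,0.021,0.005],"dp":[-6,6.4,0],"grip":-1},{"turn":[0,0,0],"dp":[0,0,0],"grip":-1}]' 
python3 - <<'E'
from h import *
from scipy.spatial.transform import Rotation as Ro
s=manip.read_state();q=s['tool_rot'];print(s['ee_pos'].round(1),s['ft_force'].round(1),2*np.arctan2(q[2],q[1]),Ro.from_quat(q[[1,2,3,0]]).as_matrix()[:,2].round(4))
im,d,K,T=snap('wrist');W=cloud(d,K,T); L=(W-s['ee_pos'])@Ro.from_quat(q[[1,2,3,0]]).as_matrix()
m=(abs(L[...,0])<39)&(abs(L[...,1])<45)&(W[...,2]>60)&(W[...,2]<135)
for lo,hi in [(60,90),(85,105),(112,135)]:
    r=W[m&(W[...,2]>lo)&(W[...,2]<hi)]
    if len(r)>9: print(lo,hi,len(r),cv2.minAreaRect(r[:,:2].astype(np.float32)))
E
```

```text
t: 11.1
ee_pos: [437.1, -210.1, 49.5]
tool_rot: [0.0, 0.999, -0.045, 0.001]
ft_force: [0.3, 0.0, 0.0]
finger_gap: 85.3
[ 437.1 -210.1   49.5] [0.3 0.  0. ] -0.08995592458260379 [ 1.2e-03 -7.0e-04 -1.0e+00]
60 90 5119 ((436.5185852050781, -208.43359375), (57.31105422973633, 59.44968795776367), 84.81413269042969)
85 105 9043 ((436.6405944824219, -208.7142333984375), (56.35306167602539, 58.86324691772461), 85.3176498413086)
112 135 7168 ((436.2462463378906, -210.45335388183594), (35.10474395751953, 35.34318161010742), 38.8460807800293)
```

```bash

python3 -m inch '[{"turn":[0,0,0],"dp":[0,0,-12],"grip":-1},{"turn":[0,0,0],"dp":[0,0,-10],"grip":-1},{"turn":[0,0,0],"dp":[0,0,-6],"grip":-1},{"turn":[0,0,0],"dp":[0,0,0],"grip":-1}]' 40
python3 -m inch '[{"turn":[0,0,0],"dp":[0,0,0],"grip":1},{"turn":[0,0,0],"dp":[0,0,0],"grip":1},{"turn":[0,0,0],"dp":[0,0,0],"grip":1},{"turn":[0,0,0],"dp":[0,0,0],"grip":1},{"turn":[0,0,0],"dp":[0,0,0],"grip":1}]' 40
```

```text
t: 11.55
ee_pos: [437.8, -210.7, 20.0]
tool_rot: [0.001, 0.999, -0.045, 0.002]
ft_force: [0.8, -0.1, -0.7]
finger_gap: 85.6
t: 12.05
ee_pos: [437.9, -210.8, 20.1]
tool_rot: [0.001, 0.999, -0.045, 0.002]
ft_force: [1.2, -0.7, -0.8]
finger_gap: 58.2
```

```bash

python3 -m inch '[{"turn":[0,0,0],"dp":[0,0,10],"grip":1},{"turn":[0,0,0],"dp":[0,0,22],"grip":1},{"turn":[0,0,0],"dp":[0,0,30],"grip":1},{"turn":[0,0,0],"dp":[0,0,30],"grip":1},{"turn":[0,0,0],"dp":[0,0,30],"grip":1},{"turn":[0,0,0],"dp":[0,0,25],"grip":1},{"turn":[0,0,0],"dp":[0,0,12],"grip":1},{"turn":[0,0,0],"dp":[0,0,0],"grip":1}]' 40
python3 -m inch '[{"turn":[0,0,0.02],"dp":[3,15,0],"grip":1},{"turn":[0,0,0.04],"dp":[5,28,0],"grip":1},{"turn":[0,0,0.04],"dp":[6,32,0],"grip":1},{"turn":[0,0,0.04],"dp":[6,32,0],"grip":1},{"turn":[0,0,0.04],"dp":[6,32,0],"grip":1},{"turn":[0,0,0.04],"dp":[6,32,0],"grip":1},{"turn":[0,0,0.04],"dp":[6,30,0],"grip":1},{"turn":[0,0,0.04],"dp":[6,25,0],"grip":1}]'
python3 - <<'E'
from h import *
from scipy.spatial.transform import Rotation as Ro
s=manip.read_state();q=s['tool_rot'];print(s['ee_pos'].round(1),s['ft_force'].round(1),2*np.arctan2(q[2],q[1]),Ro.from_quat(q[[1,2,3,0]]).as_matrix()[:,2].round(4),s['finger_gap'])
E
```

```text
t: 12.85
ee_pos: [436.4, -209.3, 189.6]
tool_rot: [0.001, 0.999, -0.045, 0.002]
ft_force: [-0.2, 0.3, -2.0]
finger_gap: 58.5
t: 13.65
ee_pos: [476.5, 29.6, 183.9]
tool_rot: [-0.001, 0.994, 0.111, -0.003]
ft_force: [0.2, -0.5, -2.1]
finger_gap: 58.3
[476.5  29.6 183.9] [ 0.2 -0.5 -2.1] 0.22275485757331343 [-0.0053  0.0024 -1.    ] 58.28668733860696
```

```bash

python3 -m inch '[{"turn":[0,0,0.02],"dp":[5,22,0],"grip":1},{"turn":[0,0,0.02],"dp":[5,22,0],"grip":1},{"turn":[0,0,0.02],"dp":[5,18,0],"grip":1},{"turn":[0,0,0.004],"dp":[3,10,0],"grip":1},{"turn":[0,0,0],"dp":[0,0,0],"grip":1}]'
python3 - <<'E'
from h import *
from scipy.spatial.transform import Rotation as Ro
s=manip.read_state();q=s['tool_rot'];R=Ro.from_quat(q[[1,2,3,0]]).as_matrix();print(s['ee_pos'].round(1),s['ft_force'].round(1),2*np.arctan2(q[2],q[1]),R[:,2].round(4),s['finger_gap'])
im,d,K,T=snap('wrist','w8.png');np.savez('w8',im=im,d=d,K=K,T=T);W=cloud(d,K,T)
n=np.array([.283,-.959]);yd=np.array([.959,.283]);h=np.array([588.8,194.5])
X=(W[...,:2]-h)@n; Y=(W[...,:2]-h)@yd; Z=W[...,2]
print('tool XY',(s['ee_pos'][:2]-h)@n,(s['ee_pos'][:2]-h)@yd)
m=(abs(Z-220)<5)&(abs(X)<20)&(Y>-235)&(Y<-20); r=W[m][:,:2].astype(np.float32); print('door',len(r),cv2.minAreaRect(r) if len(r)>9 else '',np.percentile(X[m],[2,98]) if len(r) else '')
for lo,hi in [(80,92),(120,133)]:
    m=(Z>lo)&(Z<hi)&(X>9)&(X<110)&(Y>-210)&(Y<-20); r=np.c_[X[m],Y[m]].astype(np.float32)
    if len(r)>9: print('rack',lo,hi,len(r),np.percentile(r,[1,50,99],axis=0).round(1).tolist(),cv2.minAreaRect(r))
L=(W-s['ee_pos'])@R
m=(abs(L[...,0])<32)&(abs(L[...,1])<40)&(Z>180)&(Z<300); p=L[m]; print('bottle in tool', len(p),np.percentile(p,[1,50,99],axis=0).round(1).tolist())
E
```

```text
t: 14.15
ee_pos: [491.0, 111.3, 179.6]
tool_rot: [-0.003, 0.989, 0.149, -0.007]
ft_force: [-0.3, -0.1, -1.9]
finger_gap: 58.5
[491.  111.3 179.6] [-0.3 -0.1 -1.9] 0.2995877211821474 [-0.0145  0.0035 -0.9999] 58.512035961273796
tool XY 52.05940890262348 -117.36405300883635
door 19858 ((466.2927551269531, 159.18832397460938), (214.99002075195312, 14.371721267700195), 16.344738006591797) [-7.65418136  5.57714394]
rack 80 92 4560 [[37.9, -187.9], [55.2, -76.5], [91.2, -41.6]] ((65.28713989257812, -114.8741226196289), (148.81898498535156, 55.77634811401367), 89.86827087402344)
rack 120 133 1501 [[27.9, -189.2], [62.2, -52.7], [93.1, -40.2]] ((60.865264892578125, -114.631103515625), (149.9841766357422, 66.93639373779297), 89.77330780029297)
bottle in tool 38533 [[-30.9, -30.9, -111.3], [-0.5, -16.3, -77.7], [30.5, 12.4, -6.6]]
```

View pics/w8.png

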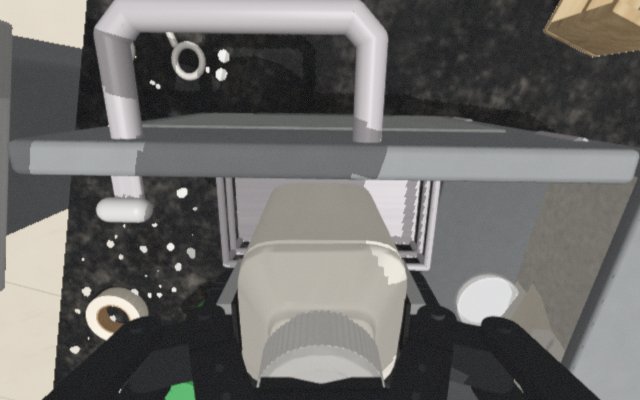

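```bash

python3 -m inch '[{"turn":[-0.0035,-0.0145,-0.014],"dp":[3.1,-1.5,-5],"grip":1},{"turn":[0,0,0],"dp":[0,0,0],"grip":1},{"turn":[0,0,0],"dp":[0,0,0],"grip":1}]'
cat >> h.py <<'E'
from scipy.spatial.transform import Rotation as Ro
def st():
    s=manip.read_state();q=s['tool_rot'];R=Ro.from_quat(q[[1,2,3,0]]).as_matrix()
    n=np.array([.283,-.959]);yd=np.array([.959,.283]);h=np.array([588.8,194.5]); e=s['ee_pos'][:2]-h
    print(s['t'],s['ee_pos'].round(1),s['ft_force'].round(1),'yaw',round(2*np.arctan2(q[2],q[1]),4),R[:,2].round(4),s['finger_gap'].round(1),'rackXY',(e@n).round(1),(e@yd).round(1),s['joint_positions'].round(2)); return s,R
E
python3 -c "
from h import *; st()"
```

```text
t: 14.5
ee_pos: [493.6, 107.4, 173.6]
tool_rot: [0.0, 0.99, 0.14, -0.0]
ft_force: [0.1, 0.2, -1.9]
finger_gap: 58.2Traceback (most recent call last):
  File "<string>", line 2, in <module>
    from h import *; st()
                     ~~^^
  File "h.py", line 21, in st
    print(s['t'],s['ee_pos'].round(1),s['ft_force'].round(1),'yaw',round(2*np.arctan2(q[2],q[1]),4),R[:,2].round(4),s['finger_gap'].round(1),'rackXY',(e@n).round(1),(e@yd).round(1),s['joint_positions'].round(2)); return s,R
                                                                                                                    ^^^^^^^^^^^^^^^^^^^^^
AttributeError: 'float' object has no attribute 'round'
```

```bash
sed -i "s/s\['finger_gap'\].round(1)/round(s['finger_gap'],1)/" h.py
python3 -m inch '[{"turn":[0,0,0.004],"dp":[0.4,2.4,0],"grip":1},{"turn":[0,0,0],"dp":[0,0,-8],"grip":1},{"turn":[0,0,0],"dp":[0,0,-8],"grip":1},{"turn":[0,0,0],"dp":[0,0,0],"grip":1}]'
python3 -c "
from h import *; st()"
```

```text
t: 14.9
ee_pos: [494.0, 109.0, 156.2]
tool_rot: [0.0, 0.99, 0.141, -0.0]
ft_force: [-0.6, 0.7, -1.0]
finger_gap: 58.6
14.9 [494.  109.  156.2] [-0.6  0.7 -1. ] yaw 0.2838 [-0.e+00 -9.e-04 -1.e+00] 58.6 rackXY 55.2 -115.1 [-0.01  0.31  1.63 -0.    1.2  -0.3 ]
```

```bash

python3 -m inch '[{"turn":[0,0,0],"dp":[0,0.8,-8],"grip":1},{"turn":[0,0,0],"dp":[0,0,-10],"grip":1},{"turn":[0,0,0],"dp":[0,0,-10],"grip":1},{"turn":[0,0,0],"dp":[0,0,-8],"grip":1},{"turn":[0,0,0],"dp":[0,0,-4],"grip":1},{"turn":[0,0,0],"dp":[0,0,0],"grip":1}]'
python3 -c "
from h import *; st()"
```

```text
t: 15.5
ee_pos: [493.4, 109.9, 111.7]
tool_rot: [0.0, 0.99, 0.141, -0.001]
ft_force: [-0.2, -1.1, -1.1]
finger_gap: 58.5
15.5 [493.4 109.9 111.7] [-0.2 -1.1 -1.1] yaw 0.2839 [-1.9e-03 -9.0e-04 -1.0e+00] 58.5 rackXY 54.2 -115.5 [-0.01  0.37  1.68 -0.    1.1  -0.3 ]
```

```bash

python3 -m inch '[{"turn":[0,0,0],"dp":[0,0,-2.5],"grip":1},{"turn":[0,0,0],"dp":[0,0,-2],"grip":1},{"turn":[0,0,0],"dp":[0,0,0],"grip":1}]'
python3 -c "
from h import *; st()"
```

```text
t: 15.8
ee_pos: [493.8, 109.9, 107.3]
tool_rot: [0.0, 0.99, 0.141, -0.0]
ft_force: [-0.1, -0.3, -1.5]
finger_gap: 58.3
15.8 [493.8 109.9 107.3] [-0.1 -0.3 -1.5] yaw 0.2839 [-7.e-04 -9.e-04 -1.e+00] 58.3 rackXY 54.3 -115.0 [-0.01  0.37  1.69 -0.    1.08 -0.3 ]
```

```bash

python3 -m inch '[{"turn":[0,0,0],"dp":[0,0,-1.5],"grip":1},{"turn":[0,0,0],"dp":[0,0,-0.5],"grip":1},{"turn":[0,0,0],"dp":[0,0,0],"grip":1}]'
python3 -c "
from h import *; st()"
```

```text
t: 16.1
ee_pos: [494.1, 109.9, 105.6]
tool_rot: [0.0, 0.99, 0.141, 0.0]
ft_force: [0.1, -0.6, -0.8]
finger_gap: 58.6
16.1 [494.1 109.9 105.6] [ 0.1 -0.6 -0.8] yaw 0.2838 [ 4.e-04 -9.e-04 -1.e+00] 58.6 rackXY 54.4 -114.7 [-0.01  0.37  1.69 -0.    1.08 -0.3 ]
```

```bash

python3 -m inch '[{"turn":[0,0,0],"dp":[0,0,0],"grip":-0.6},{"turn":[0,0,0],"dp":[0,0,0],"grip":-0.8},{"turn":[0,0,0],"dp":[0,0,0],"grip":-0.9},{"turn":[0,0,0],"dp":[0,0,0],"grip":-1},{"turn":[0,0,0],"dp":[0,0,5],"grip":-1},{"turn":[0,0,0],"dp":[0,0,15],"grip":-1},{"turn":[0,0,0],"dp":[0,0,25],"grip":-1},{"turn":[0,0,0],"dp":[0,0,25],"grip":-1}]'
python3 -c "
from h import *; st()"
```

```text
t: 16.9
ee_pos: [492.9, 109.9, 176.8]
tool_rot: [0.0, 0.99, 0.141, -0.002]
ft_force: [-0.4, -0.8, -1.1]
finger_gap: 85.7
16.9 [492.9 109.9 176.8] [-0.4 -0.8 -1.1] yaw 0.2838 [-4.e-03 -9.e-04 -1.e+00] 85.7 rackXY 54.0 -115.9 [-0.01  0.29  1.6  -0.    1.26 -0.3 ]
```

```bash

python3 -m inch '[{"turn":[0,0,0],"dp":[0,0,40],"grip":-1},{"turn":[0,0,0],"dp":[0,0,45],"grip":0},{"turn":[0,0,-0.13],"dp":[-5,8,10],"grip":0.3},{"turn":[0,0,-0.13],"dp":[-5,8,0],"grip":0.3},{"turn":[0,0,-0.13],"dp":[-5,8,0],"grip":0.3},{"turn":[0,0,-0.13],"dp":[-5,8,0],"grip":0.3},{"turn":[0,0,-0.13],"dp":[-5,8,0],"grip":0.3},{"turn":[0,0,-0.13],"dp":[-5,8,0],"grip":0.3}]'
python3 -m inch '[{"turn":[0,0,-0.13],"dp":[-6,9,0],"grip":0.3},{"turn":[0,0,-0.13],"dp":[-6,9,0],"grip":0.3},{"turn":[0,0,-0.13],"dp":[-6,9,0],"grip":0.3},{"turn":[0,0,-0.13],"dp":[-6,9,0],"grip":0.3},{"turn":[0,0,-0.13],"dp":[-6,6,0],"grip":0.3},{"turn":[0,0,-0.1],"dp":[-3,2,0],"grip":0.3},{"turn":[0,0,0],"dp":[0,0,0],"grip":0.3}]'
python3 - <<'E'
from h import *
s,R=st()
im,d,K,T=snap('scene');z=im[100:250,220:400]
w,d2,K2,T2=snap('wrist');W=cloud(d2,K2,T2)
cv2.imwrite('pics/c9.png',np.hstack([cv2.resize(z,(480,400)),cv2.resize(w,(320,400))*0+cv2.resize(w[:, 160:480],(320,400))])[:,:,::-1])
# bar fit
m=(abs(W[...,2]-208)<8)&(W[...,0]>380)&(W[...,0]<480)&(W[...,1]>195)&(W[...,1]<240)
p=W[m]; print(len(p),cv2.minAreaRect(p[:,:2].astype(np.float32)), np.median(p,0))
m=(abs(W[...,2]-220)<4)&(W[...,0]>330)&(W[...,0]<570)&(W[...,1]>110)&(W[...,1]<195)
p=W[m]; print('door',len(p),cv2.minAreaRect(p[:,:2].astype(np.float32)))
E
```

```text
t: 17.7
ee_pos: [462.3, 158.7, 283.6]
tool_rot: [0.0, 0.965, -0.26, 0.004]
ft_force: [0.8, -0.1, 0.2]
finger_gap: 29.5
t: 18.4
ee_pos: [426.9, 205.3, 286.8]
tool_rot: [0.001, 0.793, -0.609, 0.005]
ft_force: [-0.5, 0.2, -0.1]
finger_gap: 30.2
18.4 [426.9 205.3 286.8] [-0.5  0.2 -0.1] yaw -1.3099 [ 0.0066 -0.0063 -1.    ] 30.2 rackXY -56.2 -152.2 [ 0.2   0.15  1.49 -0.01  1.5   1.52]
1751 ((433.6372375488281, 208.30674743652344), (92.71500396728516, 26.305334091186523), 0.43999335169792175) [444.30165441 207.47186211 209.95314873]
door 5493 ((469.1383056640625, 160.33767700195312), (209.29896545410156, 14.287212371826172), 16.463706970214844)
```

View pics/c9.png

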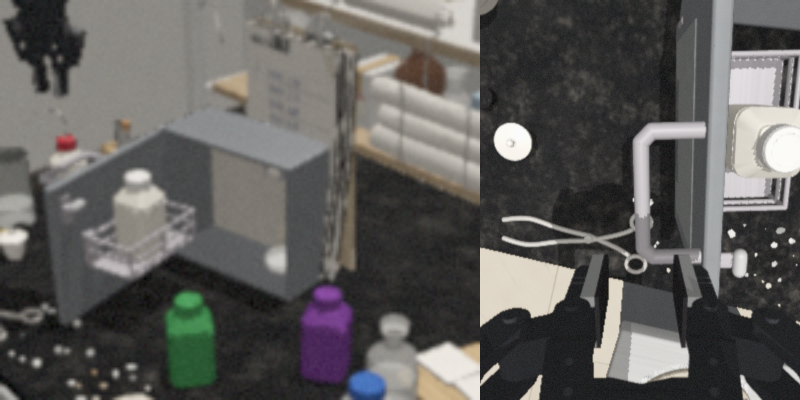

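The bottle stands upright in the rack, at (140,210) in the left panel, with the door still open. Regripping the handle.

```bash

python3 -m inch '[{"turn":[0.006,0.007,0.028],"dp":[1.6,-1.8,0],"grip":0.3},{"turn":[0,0,0],"dp":[0,0,0],"grip":0.3},{"turn":[0,0,0],"dp":[0,0,-20],"grip":0.3},{"turn":[0,0,0],"dp":[0,0,-30],"grip":0.3},{"turn":[0,0,0],"dp":[0,0,-20],"grip":0.3},{"turn":[0,0,0],"dp":[0,0,-10],"grip":0.3},{"turn":[0,0,0],"dp":[0,0,0],"grip":0.3}]'
python3 -c "
from h import *; st()"
```

```text
t: 19.2
ee_pos: [430.0, 202.1, 205.2]
tool_rot: [-0.001, 0.805, -0.593, 0.001]
ft_force: [0.1, 0.1, -0.1]
finger_gap: 29.7
19.2 [430.  202.1 205.2] [ 0.1  0.1 -0.1] yaw -1.2708 [ 3.e-03 -2.e-04 -1.e+00] 29.7 rackXY -52.3 -150.2 [ 0.19  0.2   1.64 -0.    1.3   1.46]
```

```bash

python3 -m inch '[{"turn":[0,0,0],"dp":[-0.4,1.4,-8],"grip":0.3},{"turn":[0,0,0],"dp":[0,0,-12],"grip":0.3},{"turn":[0,0,0],"dp":[0,0,-12],"grip":0.3},{"turn":[0,0,0],"dp":[0,0,-8],"grip":0.3},{"turn":[0,0,0],"dp":[0,0,-4],"grip":0.3},{"turn":[0,0,0],"dp":[0,0,0],"grip":0.3}]'
python3 -m inch '[{"turn":[0,0,0],"dp":[0,0,0],"grip":1},{"turn":[0,0,0],"dp":[0,0,0],"grip":1},{"turn":[0,0,0],"dp":[0,0,0],"grip":1},{"turn":[0,0,0],"dp":[0,0,0],"grip":1}]' 60
python3 -c "
from h import *; s,R=st(); arc(s['ee_pos'],[-.03]+[-.045]*15)"
```

```text
t: 19.8
ee_pos: [430.9, 203.9, 160.4]
tool_rot: [-0.002, 0.805, -0.593, 0.003]
ft_force: [0.1, 0.2, -0.6]
finger_gap: 29.6
t: 20.2
ee_pos: [431.0, 203.9, 160.8]
tool_rot: [-0.003, 0.805, -0.593, 0.003]
ft_force: [-0.0, -0.5, -1.9]
finger_gap: 9.8
20.2 [431.  203.9 160.8] [-0.  -0.5 -1.9] yaw -1.2703 [ 8.1e-03  5.0e-04 -1.0e+00] 9.8 rackXY -53.6 -148.7 [ 0.2   0.24  1.71 -0.    1.18  1.47]
-0.03 [-0.2, -4.7] [431. 199.]
-0.045 [-0.0, -7.1] [431. 192.]
-0.045 [0.3, -7.1] [431. 185.]
-0.045 [0.6, -7.1] [432. 178.]
-0.045 [0.9, -7.1] [433. 171.]
-0.045 [1.2, -7.0] [434. 164.]
-0.045 [1.5, -6.9] [435. 157.]
-0.045 [1.8, -6.9] [437. 150.]
-0.045 [2.2, -6.8] [439. 143.]
-0.045 [2.5, -6.7] [442. 137.]
-0.045 [2.8, -6.6] [445. 130.]
-0.045 [3.0, -6.4] [448. 124.]
-0.045 [3.3, -6.3] [451. 117.]
-0.045 [3.6, -6.1] [455. 111.]
-0.045 [3.9, -6.0] [458. 105.]
-0.045 [4.2, -5.8] [463.  99.]
```

Gripped (gap 9.8). Closing slowly so the bottle stays steady.

```bash

python3 -m inch '[{"turn":[0,0,0.02],"dp":[-0.2,-3,0],"grip":1},{"turn":[0,0,0.035],"dp":[0,-5.5,0],"grip":1},{"turn":[0,0,0.045],"dp":[0.2,-7.1,0],"grip":1},{"turn":[0,0,0.045],"dp":[0.5,-7.1,0],"grip":1},{"turn":[0,0,0.045],"dp":[0.8,-7.1,0],"grip":1},{"turn":[0,0,0.045],"dp":[1.1,-7,0],"grip":1},{"turn":[0,0,0.045],"dp":[1.4,-6.9,0],"grip":1},{"turn":[0,0,0.045],"dp":[1.7,-6.9,0],"grip":1}]'
python3 -c "
from h import *; s,R=st(); arc(s['ee_pos'],[-.045]*16)"
```

```text
t: 21.0
ee_pos: [437.7, 150.5, 160.9]
tool_rot: [-0.004, 0.895, -0.447, 0.004]
ft_force: [3.2, 1.1, -5.1]
finger_gap: 10.0
21.0 [437.7 150.5 160.9] [ 3.2  1.1 -5.1] yaw -0.9266 [ 0.0109  0.0038 -0.9999] 10.0 rackXY -0.6 -157.3 [0.08 0.21 1.75 0.   1.17 1.  ]
-0.045 [2.1, -6.8] [440. 144.]
-0.045 [2.4, -6.6] [442. 137.]
-0.045 [2.7, -6.5] [445. 131.]
-0.045 [3.0, -6.4] [448. 124.]
-0.045 [3.3, -6.3] [451. 118.]
-0.045 [3.6, -6.1] [455. 112.]
-0.045 [3.9, -5.9] [459. 106.]
-0.045 [4.1, -5.8] [463. 100.]
-0.045 [4.4, -5.6] [467.  95.]
-0.045 [4.6, -5.4] [472.  89.]
-0.045 [4.9, -5.2] [477.  84.]
-0.045 [5.1, -4.9] [482.  79.]
-0.045 [5.3, -4.7] [487.  74.]
-0.045 [5.5, -4.5] [493.  70.]
-0.045 [5.7, -4.2] [498.  66.]
-0.045 [5.9, -3.9] [504.  62.]
```

```bash

python3 -m inch '[{"turn":[0,0,0.045],"dp":[2.1,-6.8,0],"grip":1},{"turn":[0,0,0.045],"dp":[2.4,-6.6,0],"grip":1},{"turn":[0,0,0.045],"dp":[2.7,-6.5,0],"grip":1},{"turn":[0,0,0.045],"dp":[3,-6.4,0],"grip":1},{"turn":[0,0,0.045],"dp":[3.3,-6.3,0],"grip":1},{"turn":[0,0,0.045],"dp":[3.6,-6.1,0],"grip":1},{"turn":[0,0,0.045],"dp":[3.9,-5.9,0],"grip":1},{"turn":[0,0,0.045],"dp":[4.1,-5.8,0],"grip":1}]'
python3 -m inch '[{"turn":[0,0,0.045],"dp":[4.4,-5.6,0],"grip":1},{"turn":[0,0,0.045],"dp":[4.6,-5.4,0],"grip":1},{"turn":[0,0,0.045],"dp":[4.9,-5.2,0],"grip":1},{"turn":[0,0,0.045],"dp":[5.1,-4.9,0],"grip":1},{"turn":[0,0,0.045],"dp":[5.3,-4.7,0],"grip":1},{"turn":[0,0,0.045],"dp":[5.5,-4.5,0],"grip":1}]'
python3 -c "
from h import *; s,R=st(); arc(s['ee_pos'],[-.045]*8+[-.03]*5)"
```

```text
t: 21.8
ee_pos: [466.0, 97.3, 160.8]
tool_rot: [-0.008, 0.963, -0.27, 0.006]
ft_force: [3.6, 2.5, -5.5]
finger_gap: 10.4
t: 22.4
ee_pos: [499.1, 66.9, 160.9]
tool_rot: [-0.012, 0.991, -0.13, 0.007]
ft_force: [3.9, 4.4, -3.8]
finger_gap: 10.0
22.4 [499.1  66.9 160.9] [ 3.9  4.4 -3.8] yaw -0.2606 [ 0.0171  0.0216 -0.9996] 10.0 rackXY 97.0 -122.2 [-0.11  0.29  1.64  0.03  1.19  0.14]
-0.045 [5.8, -3.9] [505.  63.]
-0.045 [6.0, -3.6] [511.  59.]
-0.045 [6.2, -3.4] [517.  56.]
-0.045 [6.3, -3.1] [523.  53.]
-0.045 [6.4, -2.8] [530.  50.]
-0.045 [6.6, -2.5] [536.  48.]
-0.045 [6.7, -2.2] [543.  45.]
-0.045 [6.8, -1.9] [550.  43.]
-0.03 [4.5, -1.1] [554.  42.]
-0.03 [4.6, -1.0] [559.  41.]
-0.03 [4.6, -0.8] [563.  41.]
-0.03 [4.6, -0.7] [568.  40.]
-0.03 [4.6, -0.6] [573.  39.]
```

```bash

python3 -m inch '[{"turn":[-0.007,0.006,0.045],"dp":[5.8,-3.9,0],"grip":1},{"turn":[-0.007,0.006,0.045],"dp":[6,-3.6,0],"grip":1},{"turn":[-0.007,0.006,0.045],"dp":[6.2,-3.4,0],"grip":1},{"turn":[0,0,0.045],"dp":[6.3,-3.1,0],"grip":1},{"turn":[0,0,0.045],"dp":[6.4,-2.8,0],"grip":1},{"turn":[0,0,0.045],"dp":[6.6,-2.5,0],"grip":1}]'
python3 -c "
from h import *; s,R=st(); r=s['ee_pos'][:2]-HX; print('door',np.arctan2(-r[0],-r[1])-.154, np.hypot(*r)); arc(s['ee_pos'],[-.03]*8)"
```

```text
t: 23.0
ee_pos: [538.3, 45.7, 160.9]
tool_rot: [-0.001, 1.0, 0.012, -0.001]
ft_force: [2.2, 2.0, -2.6]
finger_gap: 9.9
23.0 [538.3  45.7 160.9] [ 2.2  2.  -2.6] yaw 0.0247 [-0.0016  0.0015 -1.    ] 9.9 rackXY 128.4 -90.5 [-0.13  0.38  1.52  0.    1.24 -0.16]
door 0.1731223448597166 157.13938983219325
-0.03 [4.5, -1.4] [543.  44.]
-0.03 [4.5, -1.3] [547.  43.]
-0.03 [4.6, -1.2] [552.  42.]
-0.03 [4.6, -1.0] [556.  41.]
-0.03 [4.6, -0.9] [561.  40.]
-0.03 [4.7, -0.8] [566.  39.]
-0.03 [4.7, -0.6] [570.  38.]
-0.03 [4.7, -0.5] [575.  38.]
```

```bash

python3 -m inch '[{"turn":[0,0,0.03],"dp":[4.5,-1.4,0],"grip":1},{"turn":[0,0,0.03],"dp":[4.5,-1.3,0],"grip":1},{"turn":[0,0,0.03],"dp":[4.6,-1.2,0],"grip":1},{"turn":[0,0,0.03],"dp":[4.6,-1,0],"grip":1},{"turn":[0,0,0.03],"dp":[4.6,-0.9,0],"grip":1},{"turn":[0,0,0],"dp":[0,0,0],"grip":1}]'
python3 -c "
from h import *; s,R=st(); r=s['ee_pos'][:2]-HX; print('door',np.arctan2(-r[0],-r[1])-.154, np.hypot(*r))"
```

```text
t: 23.6
ee_pos: [563.2, 39.6, 160.9]
tool_rot: [-0.002, 0.996, 0.093, 0.0]
ft_force: [2.3, 0.6, -3.4]
finger_gap: 9.9
23.6 [563.2  39.6 160.9] [ 2.3  0.6 -3.4] yaw 0.1857 [ 4.0e-04  4.8e-03 -1.0e+00] 9.9 rackXY 141.3 -68.4 [-0.14  0.43  1.44  0.01  1.27 -0.33]
door 0.009548919392861094 157.01102997353453
```

```bash

python3 -m inch '[{"turn":[0,0,0],"dp":[1.5,0,0],"grip":1},{"turn":[0,0,0],"dp":[1.5,0,0],"grip":1}]'
python3 -m inch '[{"turn":[0,0,0],"dp":[0,0,0],"grip":0.4},{"turn":[0,0,0],"dp":[0,0,0],"grip":0.3},{"turn":[0,0,0],"dp":[0,0,0],"grip":0.3}]'
python3 -c "
from h import *; s,R=st()"
```

```text
t: 23.8
ee_pos: [563.0, 39.6, 160.8]
tool_rot: [-0.003, 0.996, 0.093, -0.004]
ft_force: [-11.0, 0.7, 3.7]
finger_gap: 9.6
t: 24.1
ee_pos: [562.9, 39.3, 161.4]
tool_rot: [-0.003, 0.996, 0.094, -0.004]
ft_force: [0.2, 0.1, 0.8]
finger_gap: 30.1
24.1 [562.9  39.3 161.4] [0.2 0.1 0.8] yaw 0.1882 [-0.0083  0.0049 -1.    ] 30.1 rackXY 141.5 -68.8 [-0.14  0.44  1.43  0.    1.28 -0.33]
```

```bash

python3 -m inch '[{"turn":[0,0,0],"dp":[0,0,15],"grip":0.3},{"turn":[0,0,0],"dp":[0,0,25],"grip":0.3},{"turn":[0,0,0],"dp":[0,0,35],"grip":0.3},{"turn":[0,0,0],"dp":[0,0,40],"grip":0.3},{"turn":[0,0,0],"dp":[-30,20,10],"grip":0.3},{"turn":[0,0,0],"dp":[-30,25,0],"grip":0.3},{"turn":[0,0,0],"dp":[-30,25,0],"grip":0.3},{"turn":[0,0,0],"dp":[0,0,0],"grip":0.3}]'
python3 - <<'E'
from h import *
s,R=st()
im,d,K,T=snap('scene');W=cloud(d,K,T)
m=(W[...,2]>30)&(W[...,2]<150)&(W[...,0]>540)&(W[...,0]<640)&(W[...,1]>-30)&(W[...,1]<150)
p=W[m];o=p.mean(0);v=np.linalg.svd(p-o,full_matrices=False)[2][2];print('face',o.round(1),v.round(4),'u',o[:2]@[.985,.171])
z=np.load('scene0.npz'); 
cv2.imwrite('pics/s10.png',np.hstack([cv2.resize(a[100:320,220:400],(400,489)) for a in (z['im'],im)])[:,:,::-1])
w,d2,K2,T2=snap('wrist');
m=np.abs(im.astype(int)-z['im']).sum(-1)>120; m[:190]=0; print('changed px below row190',m.sum())
E
```

```text
t: 24.9
ee_pos: [470.2, 110.3, 292.2]
tool_rot: [-0.003, 0.996, 0.094, -0.001]
ft_force: [0.2, -0.6, -1.0]
finger_gap: 30.0
24.9 [470.2 110.3 292.2] [ 0.2 -0.6 -1. ] yaw 0.1878 [-0.0033  0.0052 -1.    ] 30.0 rackXY 47.2 -137.6 [-0.02  0.17  1.45  0.01  1.52 -0.2 ]
face [605.6  56.9  91. ] [ 0.985   0.1725 -0.0012] u 606.2934229594964
changed px below row190 6210
```

View pics/s10.png

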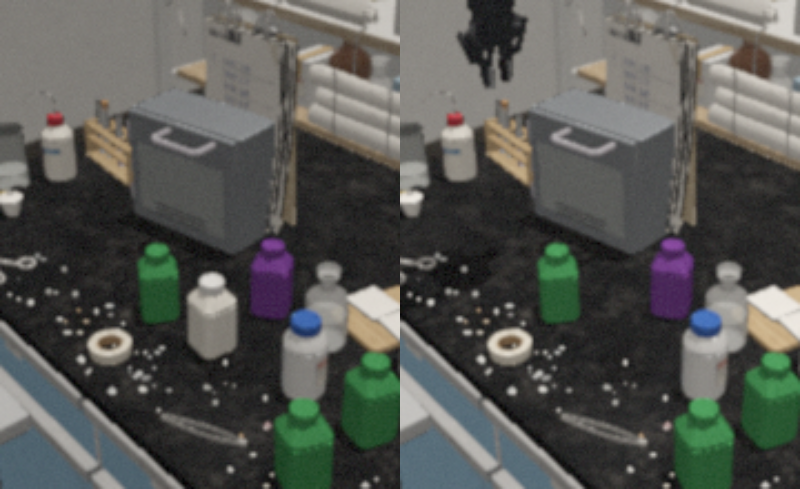

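Before-and-after crops: the door is shut as at the start, the gripper is clear, the round bottles haven't moved and the square bottle is gone from the worktop. Handing in.

```bash
python3 -c "
from workcell import ticket; print(ticket.hand_in())"
```

```text
the job is handed in; nothing more can be done
None
```

The job is done and handed in at about 25 s of robot time. I pulled the cabinet door open by its handle, stood the off-white square bottle upright in the door rack and let go. I then pushed the door shut against the catch.

**Last checks**
- **Door:** its face fit is back to the starting one: offset 606.3 mm against 606.4 mm, and the same normal. A small extra push met an 11 N stop without the door moving. I took the catch as snapped from these two results; I did not see it directly.
- **Bottle:** a picture after release showed it upright in the rack. It can't be seen with the door shut, so that it is still standing is inferred from a slow close with at most about 12 N measured at the wrist.
- **Other items:** the two round bottles stand where they were, and the robot is touching nothing.

**Disagreements and failures**
- The real fingertips sat about 29 mm higher than the reported tool position (42 mm with the gripper open), as measured in the wrist depth image. My first pinch closed above the handle bar without touching it. I used the camera heights after that.
- My coarse count of changed pixels in the lower part of the scene came to 6210. I did not break it down; I judged the scene from the side-by-side pictures instead.

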